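# Open the guard gate of a curing box

## Task

Open the amber guard gate of the resin-curing box: raise the gravity latch bar by its red knob and feel for the height at which it passes out of the brass catch, between the lip below and the tooth above, without forcing the catch, then swing the gate out at least 70 degrees towards the robot side without flinging it, and set the bar back down on its rest without dropping it. Let go and leave everything else where it is.

Things in the scene. Friction and masses are not known exactly. Their poses are not given: they have to be found in the camera images.
- knob (a point): mid-grip point of the red upright round knob on the latch bar: 18 mm diameter, 55 mm tall, its top 13 mm above this point, the bar's top face 37 mm below; about 197 mm above the bench at rest. Free on both faces of the gate; gate top edge 33 mm below, catch 63 mm to the side with its hood's top at most 15 mm above this point.
- gate_hinge (a point): point on the gate's upright hinge axis, 160 mm above the bench, fixed to the box (does not turn with the gate). Its x axis is level, square to the shut gate, pointing into the box; y runs from latch side to hinge side. Gate shut: the knob is at x -14, y -180 mm here. The gate opens towards -x, clockwise seen from above.
- gate (a joint): opening angle of the amber guard gate (220 mm wide, top 164 mm above the bench) in rad: 0 shut, 1.5 end of travel. It stays where it is left (stiff hinge, about 1 N at the knob).
- latch (a joint): lift angle (rad) of the steel gravity latch bar on the gate's outer face: 0 level on its rest, up to 0.25; it falls back by its weight (bar and knob about 0.12 kg). Bar 10 mm high, 8 mm thick, pivot at mid-height 25 mm from the gate's hinge axis and 155 mm from the knob; it enters the catch 218 mm from the pivot (1.41 times the knob's travel).
- catch_post: dark steel post, top 190 mm above the bench, beside the gate's free edge, carrying the brass catch; origin at its foot, 12 mm above the bench, axes as the hinge point's. More than 15 N on the catch, from bar or robot, bends it. Over the bar hangs a sprung rubber hood (8 N per mm), felt as a firm push back when the knob is raised, with a yellow tooth in front reaching 4 mm below it.
- catch (a point): point at the resting bar's underside (150 mm up), in the catch. A front lip (3 mm play) holds the bar until its underside here has risen 17 mm, give or take 13 (set by a slotted screw, not measured). From there up to 5 mm higher the bar passes out over the lip; any higher and the tooth holds it; 10 mm above clearing the lip (7 mm of knob travel) it meets the hood.
- injector: three-legged black suction-cup injector, about 140 mm across and 66 mm tall, standing on the glass sample inside the guard box; stays where it is; origin at its underside.
- resin: small amber bottle, 28 mm across, 60 mm tall, inside the guard box behind the gate; stays where it is; origin at its underside.
- cleaner: blue can, 60 mm across, 150 mm tall, on the bench; stays where it is; origin at its underside.
- mirror: round steel inspection mirror, disc 70 mm across with a 95 mm rod handle, lying on the bench; stays where it is; origin at its underside.
- driver: screwdriver with orange handle, lying on the bench; stays where it is; origin at its underside.
- sucker: black suction-cup lifter, 90 mm across, 56 mm tall, on the bench; stays where it is; origin at its underside.
- coupon: greenish glass coupon 90 x 60 x 6 mm lying on the bench; stays where it is; origin at its underside.

How it is judged:
On the way, in this order (a step that is already met when the one before it is completed fails the run):
1. the latch bar is raised while the gate is still shut (value of joint latch above 0.01 rad and value of joint gate below 0.05 rad), for 0.05 s.
2. the gate is swung clear of the catch (value of joint gate above 0.25 rad), for 0.1 s.
At the end, for the whole second after the job is handed in: the gate stands still, open by at least 1.2 rad (about 70 degrees), with the latch bar down on its rest (lift under 0.02 rad) (value of joint gate above 1.2 rad and value of joint latch below 0.02 rad and velocity of joint gate between -0.05 and 0.05 rad/s); the robot touches nothing.
It fails at once if the catch is forced: more than 15 N on its lip, hood or post (contact force between catch_post and anything else above 15 N).
It fails at once if the gate is flung: faster than 1.5 rad/s (velocity of joint gate above 1.5 rad/s or velocity of joint gate below -1.5 rad/s).
It fails at once if the latch bar is dropped: it falls faster than 1.5 rad/s (velocity of joint latch below -1.5 rad/s).
It fails at once if a bystander is moved by more than 20 mm (distance of any of injector, resin, cleaner, mirror, driver, sucker, coupon from where it was at the start of the episode above 0.02 m).
It also fails if it takes over 72 s, if anything falls off the work surface, if the arm or the gripper's body presses on something with over 40 N, if the wrist force passes 120 N, or if a joint passes its speed limit or range.

## Robot

A 7-joint arm with a two-finger parallel gripper is mounted at the origin on the work surface. World frame = base frame: x ahead of the robot, y to its left, z up, the work surface at z = 0. Lengths are in m, angles in rad, forces in N, time in s.
With the tool pointing down it reaches from about 0.425 to 0.875 m from the base axis. Payload 8.4 kg.
Tool frame: the origin (TCP) lies at the very end of the fingers, on their centre line; the grasp point (between the pads) lies 19 mm behind it; z points along the fingers, x is the direction in which the jaws open and shut, and the axes are right-handed (so a half turn about z gives the same grasp; the last joint's range is limited). The gripper opens to 87 mm and grips with 3 to 60 N. Pads are 19 mm wide; open, the fingers measure 117 mm over their backs; the gripper's body (75 mm by 190 mm) begins 51 mm behind the grasp point.
Start: joints at [-1.223, 0.333, 0.04, 1.465, -0.013, 1.343, -0.059], TCP at [0.281, 0.586, 0.195] pointing down, gripper open.
Joint ranges: [-2.58, 2.58], [-0.38, 2.09], [-1.3, 1.39], [0.25, 2.4], [-1.5, 4.64], [0.08, 2.09], [-2.65, 2.65]. Speed limits (rad/s): [2.22, 2.22, 2.79, 2.79, 3.14, 3.14, 3.14].

## Interface

Orientations are given as a unit quaternion [x, y, z, w].
In Python, from bench import robot, kinematics, readout, vision, finish_job gives the robot as it stands. The module is installed in compiled form; this text tells all that it offers. Calls block until the motion is done:
- robot.move_pose(position, orientation): joint-space move of the TCP to a pose.
- robot.move_linear(position, vel=0.15, ori=None): straight line of the TCP; ori=None keeps the orientation; vel is the mean speed in m/s.
- robot.move_joints(angles): joint-space move.
- robot.open_gripper() and robot.gripper_close(grasp_force=None): open the fingers fully, or close them until they stop; grasp_force is the grip in N (None keeps the last).
- robot.dwell(seconds).
- kinematics.ik(position, orientation): joint angles nearest the present ones, or None.
- readout.observe(): the state.
- vision.capture(name): name is "side" or "top"; returns a dict with "image" (384x512x3 uint8, red, green, blue), "z_map" (384x512 float32, m along the optical axis (not along the pixel's ray), 0 where there is no reading), "fx", "fy", "cx", "cy" (pixels), "dist_coeffs" ([k1, k2, p1, p2, k3] as OpenCV has them; the pictures are not rectified), "rvec" (rotation vector, rad) and "tvec" (3), from world to camera coordinates, as OpenCV has them. Camera axes: x right, y down, z forward; pixel columns grow to the right and rows downward; lengths in m; the calibration is good to about 2 mm. A picture is of the moment at which its call begins.
A pose or a line that the arm cannot do raises robot.Unreachable and nothing moves.
- finish_job(): hands the job in, once; it reports no verdict.
The state is a dict: "time_s": time; "joints": joint angles; "joint_vel": joint speeds; "joint_efforts": joint torques, N m; "eef_pos": TCP position; "ee_rot": TCP orientation; "wrist_force": force on the tool from outside, world axes, zero at the start; "ft_torque": the same for the moment, N m; "opening": finger opening in m.
Only numpy, scipy, OpenCV 4.12 (cv2) and the standard library are available. Lean on these libraries where they do the work, as an engineer would, in place of code of your own. Each camera call takes 0.05 s, during which the arm holds its last target.

## Working session

There is one attempt and no reset: what is moved stays moved. The work goes in short steps, each a Python script; the robot and the scene stay as the last script left them, time stands still between calls to the robot, and variables do not carry over. Pictures are saved under pics/ and viewed, and the job is handed in when it is done.

```bash
mkdir -p pics; ls; python3 - <<'E'
from bench import robot, kinematics, readout, vision
import cv2,pickle
for n in("side","top"):
    c=vision.capture(n); pickle.dump(c,open(n+"0.pkl","wb"))
    cv2.imwrite(f"pics/{n}0.png",c["image"][:,:,::-1]); print(n,c["fx"],c["fy"],c["cx"],c["cy"],c["dist_coeffs"],c["rvec"],c["tvec"])
o=readout.observe();print(o)
E
```

```text
pics
side 362.1889987052213 362.1889987052213 253.30374525629807 196.8788082407033 [-0.10309648  0.          0.          0.          0.        ] [ 2.27030459 -0.43468691  0.17614127] [-0.47479113  0.23656072  1.21667447]
top 365.58669276186015 365.58669276186015 253.82308210938544 197.27601612628982 [-0.07362531  0.          0.          0.          0.        ] [ 2.10937215 -2.14951228  0.13715568] [0.02102415 0.56013045 1.12390987]
{'time_s': 0.1, 'joints': array([-1.22320154,  0.33385954,  0.03991717,  1.46614572, -0.01342753,
        1.3432973 , -0.05848583]), 'joint_vel': array([ 0.00020756,  0.00020608,  0.00041404, -0.00326332, -0.00086277,
       -0.00057617,  0.00104557]), 'joint_efforts': array([ 4.07661937e-03, -6.57807612e+01,  1.33930564e+00, -4.04701674e+01,
       -5.98962209e-02,  4.09227773e-02,  6.52420999e-05]), 'eef_pos': array([0.28069729, 0.58577229, 0.19455453]), 'ee_rot': array([ 8.46203371e-01,  5.32859582e-01, -5.87072180e-04,  4.19705430e-04]), 'wrist_force': array([-0.35134562, -1.1194725 , -0.01525386]), 'ft_torque': array([0.00496641, 0.01137696, 0.0062093 ]), 'opening': 0.08695876584758314}
```

View pics/side0.png

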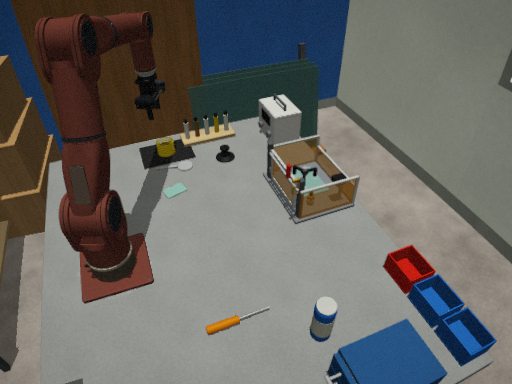

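View pics/top0.png

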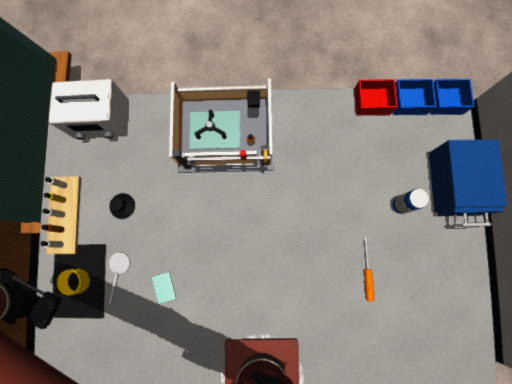

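The side view shows the box at about (310,180). In the top view it is at about (220,125), with the red knob near (242,153) and the yellow tooth near (265,153). I'll enlarge both.

```bash
cat > h.py <<'E'
import cv2,pickle,numpy as np
def crop(c,x0,y0,x1,y1,s,name):
    im=c["image"][y0:y1,x0:x1,::-1]; cv2.imwrite("pics/"+name,cv2.resize(im,None,fx=s,fy=s,interpolation=cv2.INTER_CUBIC))
def K(c): return np.array([[c["fx"],0,c["cx"]],[0,c["fy"],c["cy"]],[0,0,1]])
def ray(c,u,v):
    n=cv2.undistortPoints(np.array([[[u,v]]],float),K(c),np.array(c["dist_coeffs"]))[0,0]
    R=cv2.Rodrigues(np.array(c["rvec"]))[0]; t=np.array(c["tvec"]).ravel()
    return -R.T@t, R.T@np.array([n[0],n[1],1.])
def atz(c,u,v,z):
    o,d=ray(c,u,v); return o+d*(z-o[2])/d[2]
def depth(c,u,v):
    o,d=ray(c,u,v); return o+d*c["z_map"][int(round(v)),int(round(u))]
def proj(c,p):
    return cv2.projectPoints(np.array(p,float).reshape(-1,1,3),np.array(c["rvec"]),np.array(c["tvec"]),K(c),np.array(c["dist_coeffs"]))[0].reshape(-1,2)
def tri(c1,a,c2,b):
    o1,d1=ray(c1,*a);o2,d2=ray(c2,*b)
    s=np.linalg.lstsq(np.c_[d1,-d2],o2-o1,rcond=None)[0]
    p,q=o1+d1*s[0],o2+d2*s[1]; return (p+q)/2,np.linalg.norm(p-q)
E
python3 - <<'E'
from h import *
s=pickle.load(open("side0.pkl","rb"));t=pickle.load(open("top0.pkl","rb"))
crop(s,260,130,360,220,8,"s1.png");crop(t,165,75,285,175,6,"t1.png")
E
```

```text
(no output)
```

View pics/s1.png

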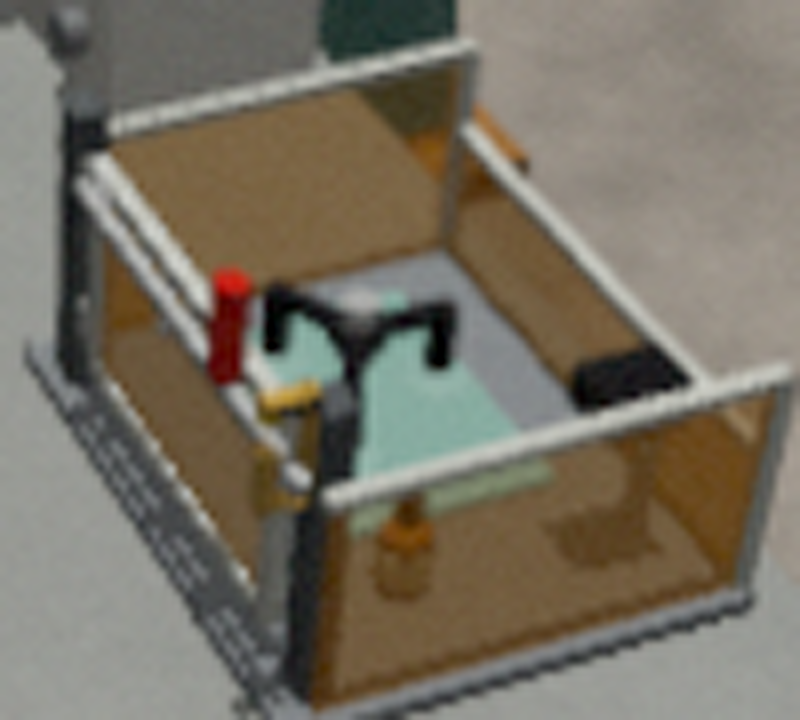

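View pics/t1.png

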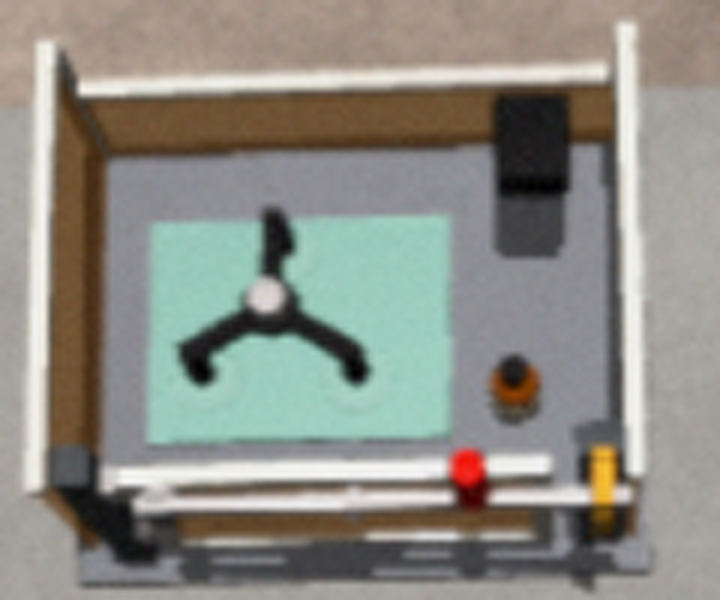

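```bash
python3 - <<'E'
from h import *
np.set_printoptions(precision=4,suppress=True)
s=pickle.load(open("side0.pkl","rb"));t=pickle.load(open("top0.pkl","rb"))
f=lambda x,y,X,Y,k:(x+(X+.5)/k-.5,y+(Y+.5)/k-.5)
S=lambda X,Y:f(260,130,X,Y,8); T=lambda X,Y:f(165,75,X,Y,6)
print("knobtop",tri(s,S(232,281),t,T(467,464)),atz(s,*S(232,281),.21),atz(t,*T(467,464),.21))
print("dep",depth(t,*T(467,464)))
print("gate top rail", atz(t,*T(110,476),.164),atz(t,*T(548,464),.164))
print("bar", atz(t,*T(140,505),.16),atz(t,*T(628,492),.16))
print("tooth", atz(t,*T(603,485),.19),atz(t,*T(603,450),.21), depth(t,*T(603,485)),depth(t,*T(603,500)),depth(t,*T(603,460)))
print("base front edge",atz(t,*T(82,580),.012),atz(t,*T(648,570),.012))
print("hinge post top",depth(t,*T(70,465)), atz(t,*T(70,465),.2))
print("right wall rail",atz(t,*T(627,30),.164),atz(t,*T(635,470),.164),depth(t,*T(630,200)))
print("left wall rail",atz(t,*T(47,45),.164),atz(t,*T(33,488),.164),depth(t,*T(40,200)))
E
```

```text
knobtop (array([0.6607, 0.036 , 0.2163]), np.float64(0.001604867614751151)) [0.6637 0.0434 0.21  ] [0.6633 0.0361 0.21  ]
dep [0.6621 0.0359 0.2143]
gate top rail [0.675  0.2139 0.164 ] [ 0.6755 -0.0008  0.164 ]
bar [0.6611 0.1997 0.16  ] [ 0.6616 -0.0394  0.16  ]
tooth [ 0.6572 -0.0271  0.19  ] [ 0.6685 -0.0272  0.21  ] [ 0.6552 -0.027   0.1972] [ 0.6484 -0.0269  0.1955] [ 0.6672 -0.0273  0.1977]
base front edge [0.6588 0.2628 0.012 ] [ 0.6569 -0.0526  0.012 ]
hinge post top [0.6754 0.229  0.1837] [0.6707 0.2251 0.2   ]
right wall rail [ 0.9016 -0.0448  0.164 ] [ 0.6715 -0.043   0.164 ] [ 0.8176 -0.0444  0.1466]
left wall rail [0.9037 0.2508 0.164 ] [0.67  0.252 0.164] [0.8277 0.2571 0.1451]
```

```bash
cat >> h.py <<'E'
from scipy.spatial.transform import Rotation as Ro
HX=None
def knobpose(knob0,a,th,flip=0,up=0.0,dx=0.0):
    """TCP pos, quat for gate angle a, lift th (rad); up = extra along tool back-direction; dx offset in gate frame"""
    hinge=np.array([knob0[0]+.014,knob0[1]+.180,0.]); 
    piv=np.array([-.014,-.025,.155]); k=np.array([0,-.155,knob0[2]-.155])
    Rl=Ro.from_euler('x',-th); Rg=Ro.from_euler('z',-a)
    kn=piv+Rl.apply(k)+np.array([dx,0,0])
    R=Rg*Rl*Ro.from_quat([1,0,0,0])
    if flip: R=R*Ro.from_euler('z',np.pi)
    zt=R.apply([0,0,1])
    p=hinge+Rg.apply(kn)+zt*.019 - zt*up
    return p,R.as_quat()
E
python3 - <<'E'
from h import *
from bench import kinematics
np.set_printoptions(precision=3,suppress=True)
t=pickle.load(open("top0.pkl","rb"));s=pickle.load(open("side0.pkl","rb"))
for c in(t,s):
    im=c["image"].astype(int);m=(im[...,0]>90)&(im[...,1]<70)&(im[...,2]<70)
    m[:, :230]=0;m[:,300:]=0;m[:140]=0;m[190:]=0
    v,u=np.nonzero(m);print(np.c_[u,v,im[v,u],c["z_map"][v,u]*1000].astype(int).tolist())
k=np.array([.663,.037,.197])
for fl in(0,1):
  for a,th in((0,0),(0,.18),(.3,.1),(.7,.1),(1.0,.15),(1.35,.18),(1.35,0)):
    print(fl,a,th,kinematics.ik(*knobpose(k,a,th,fl)))
  print('above',kinematics.ik(*knobpose(k,0,0,fl,.12)), kinematics.ik(*knobpose(k,1.35,0,fl,.12)))
E
```

```text
[[248, 140, 120, 59, 10, 1188], [249, 140, 126, 58, 0, 1187], [250, 140, 129, 61, 8, 1189], [251, 140, 131, 61, 8, 1191], [252, 140, 127, 60, 4, 1189], [253, 140, 116, 61, 15, 1192], [248, 141, 102, 60, 29, 1192], [249, 141, 114, 55, 8, 1192], [250, 141, 121, 55, 11, 1193], [251, 141, 119, 55, 7, 0], [252, 141, 107, 53, 10, 1190], [253, 141, 94, 59, 36, 1191], [251, 142, 92, 58, 33, 1197], [242, 150, 230, 53, 50, 1015], [243, 150, 225, 53, 52, 1015], [241, 151, 235, 34, 26, 1013], [242, 151, 239, 21, 3, 1016], [243, 151, 238, 25, 15, 1013], [244, 151, 222, 34, 29, 1015], [241, 152, 239, 31, 20, 1015], [242, 152, 241, 31, 14, 1014], [243, 152, 241, 26, 18, 1012], [244, 152, 239, 38, 29, 1015], [241, 153, 240, 36, 26, 1012], [242, 153, 242, 38, 29, 1015], [243, 153, 240, 36, 27, 1014], [244, 153, 236, 34, 22, 1013], [245, 153, 195, 65, 64, 1018], [240, 154, 187, 57, 52, 1015], [241, 154, 227, 32, 23, 1013], [242, 154, 235, 34, 26, 1011], [243, 154, 235, 40, 31, 1014], [244, 154, 216, 24, 19, 1012], [245, 154, 151, 32, 31, 1018], [240, 155, 99, 44, 35, 1019], [241, 155, 155, 18, 16, 101
[... 2699 characters left out ...]
903  0.278  0.594  1.585 -0.171  1.507 -1.637]
0 1.35 0 [-0.946  0.105  0.537  1.795 -0.057  1.256 -1.744]
above [-0.616  0.389  0.709  1.283 -0.249  1.558  0.058] [-0.948  0.048  0.525  1.603 -0.024  1.497 -1.772]
1 0 0 [ 0.669  0.679 -1.24   1.405  0.638  1.498  2.601]
1 0 0.18 [ 0.474  0.607 -1.098  1.354  0.684  1.593  2.552]
1 0.3 0.1 [ 0.573  0.51  -1.096  1.482  0.521  1.5    2.298]
1 0.7 0.1 [-0.552  0.216  0.317  1.635 -0.008  1.381  2.204]
1 1.0 0.15 [-0.594  0.224  0.28   1.613 -0.024  1.458  1.83 ]
1 1.35 0.18 [-0.641  0.254  0.267  1.572 -0.094  1.504  1.43 ]
1 1.35 0 [-0.708  0.104  0.278  1.785 -0.03   1.257  1.37 ]
above None [-0.731  0.053  0.297  1.594 -0.015  1.498  1.358]
```

Tracking with the tool turning along with the gate is reachable (flip=0). I'll go above the knob and check.

```bash
python3 - <<'E'
from h import *
from bench import robot,readout,vision
np.set_printoptions(precision=4,suppress=True)
k=np.array([.663,.0365,.197])
o=readout.observe(); p=o["eef_pos"].copy(); p[2]=.33
robot.move_linear(p,vel=.2)
robot.move_pose(*knobpose(k,0,0,0,.10))
o=readout.observe();print(o["time_s"],o["eef_pos"],o["wrist_force"],knobpose(k,0,0,0,.1)[0])
for n in("side","top"):
    c=vision.capture(n); pickle.dump(c,open(n+"1.pkl","wb"))
    crop(c,*((250,90,350,190,6) if n=="side" else (190,80,300,180,7)),n+"1.png")
E
```

```text
3.3083 [0.663  0.0383 0.2779] [-0.3223  0.5334 -0.4291] [0.663  0.0365 0.278 ]
```

View pics/side1.png

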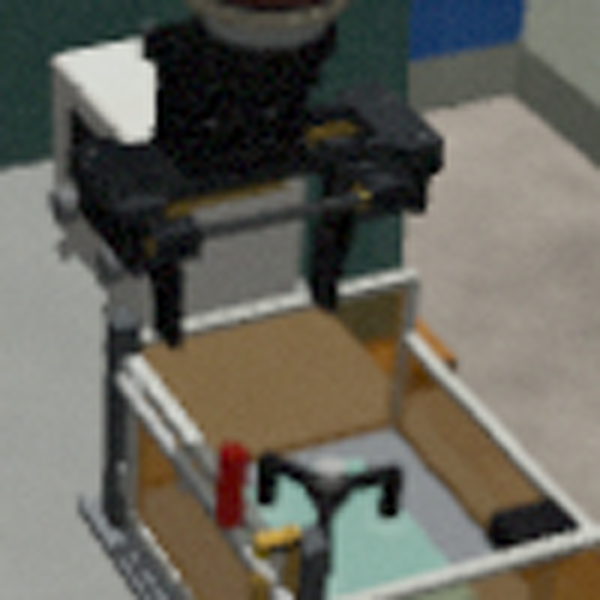

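View pics/top1.png

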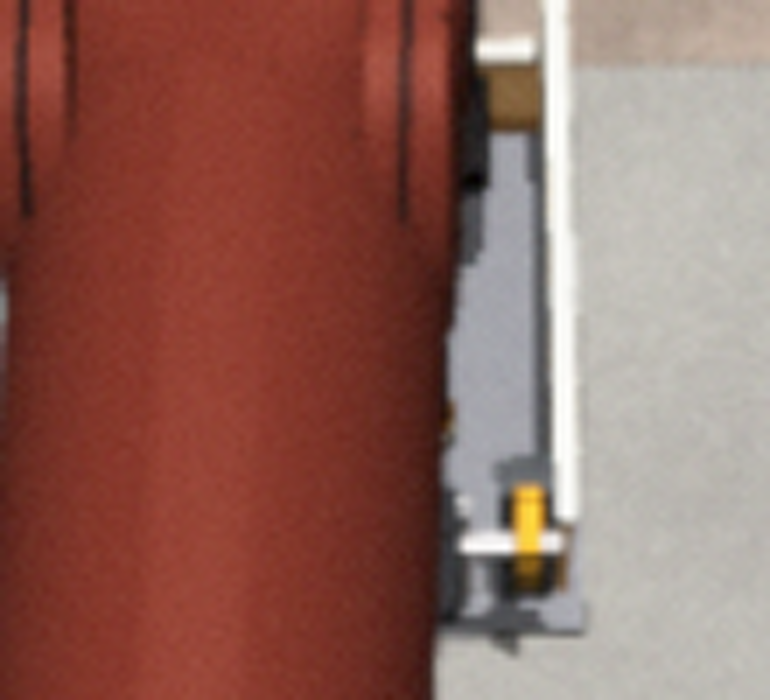

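```bash
python3 - <<'E'
from h import *
from bench import robot,readout
np.set_printoptions(precision=4,suppress=True)
s=pickle.load(open("side1.pkl","rb"))
print(proj(s,[[.663,.0383,.278],[.663,.0365,.21],[.663,.0395,.21],[.660,.0365,.21],[.663,.0365,.155]]), s["z_map"].shape)
# finger tips: +-43.5mm + finger thickness ~7mm mid
print(proj(s,[[.663-.051,.0383,.278],[.663+.051,.0383,.278]]))
o=readout.observe();print(o["time_s"],o["eef_pos"],o["wrist_force"],o["opening"])
E
```

```text
[[290.0327 149.6147]
 [289.2214 165.8329]
 [288.8535 165.3565]
 [288.453  166.0271]
 [288.4209 177.9419]] (384, 512)
[[276.3701 152.8791]
 [303.3627 146.4416]]
3.4083 [0.663  0.0378 0.2779] [ 0.4114 -0.6818 -0.7943] 0.08654382204002553
```

```bash
python3 - <<'E'
from h import *
s=pickle.load(open("side1.pkl","rb"))
crop(s,268,125,318,175,12,"s2.png")
np.set_printoptions(precision=3,suppress=True,linewidth=200)
print((s["z_map"][138:158,274:284]*1000).astype(int))
for uv in((278,142),(278,145),(278,147),(278,149),(304,138),(304,140)): print(uv,depth(s,*uv))
E
```

```text
[[1705 1185 1175 1165 1166 1167 1168 1723 1724 1725]
 [1709 1712 1174 1165 1165 1169 1171 1723 1723 1730]
 [1714 1712 1183 1173 1166 1172 1173 1725 1725 1727]
 [1719 1715 1189 1178 1173 1169 1177 1736 1740 1735]
 [1722 1726 1194 1186 1173 1179 1176 1724 1739 1739]
 [1719 1728 1197 1185 1176 1176 1184 1734 1745 1492]
 [1730 1735 1197 1190 1178 1182 1183 1491 1488 1490]
 [1729 1487 1198 1190 1184 1185 1188 1490 1489 1494]
 [1482 1483 1479 1191 1182 1188 1190 1491 1490 1495]
 [1485 1484 1485 1496 1186 1193 1191 1493 1503 1499]
 [1489 1492 1497 1493 1496 1496 1506 1502 1497 1509]
 [1494 1503 1493 1499 1499 1507 1499 1509 1507 1511]
 [1428 1499 1503 1501 1504 1511 1510 1508 1508 1517]
 [1424 1416 1504 1505 1509 1512 1512 1517 1517 1513]
 [1416 1412 1508 1507 1510 1508 1518 1517 1529 1522]
 [1412 1411 1409 1515 1520 1514 1523 1520 1523 1529]
 [1413 1410 1406 1403 1518 1519 1522 1525 1527 1525]
 [1412 1402 1404 1406 1404 1522 1529 1530 1527 1530]
 [1403 1412 1403 1397 1395 1526 1528 1532 1530 1531]
 [1401 1422 1401 1392 1391 1390 1534 1532 1533 1537]]
(278, 142) [0.611 0.026 0.33 ]
(278, 145) [0.612 0.028 0.316]
(278, 147) [0.611 0.025 0.31 ]
(278, 149) [0.722 0.256 0.126]
(304, 138) [0.708 0.028 0.32 ]
(304, 140) [0.709 0.03  0.311]
```

View pics/s2.png

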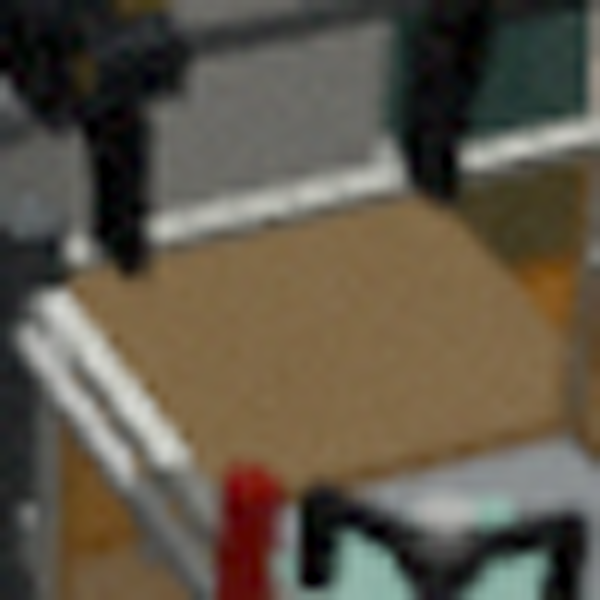

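```bash
python3 - <<'E'
from h import *
s=pickle.load(open("side0.pkl","rb"))
crop(s,120,70,180,130,10,"s3.png")
p=np.array([.2807,.5858,.1946]);d=np.array([.43,.90,0])
print(proj(s,[p,p+.05*d,p-.05*d,p+[0,0,.025],p+.05*d+[0,0,.025]]))
E
```

```text
[[155.34544388 118.71996961]
 [158.43418939 113.0994274 ]
 [152.11331599 124.61998739]
 [154.29941457 113.66572604]
 [157.44667749 108.11300441]]
```

View pics/s3.png

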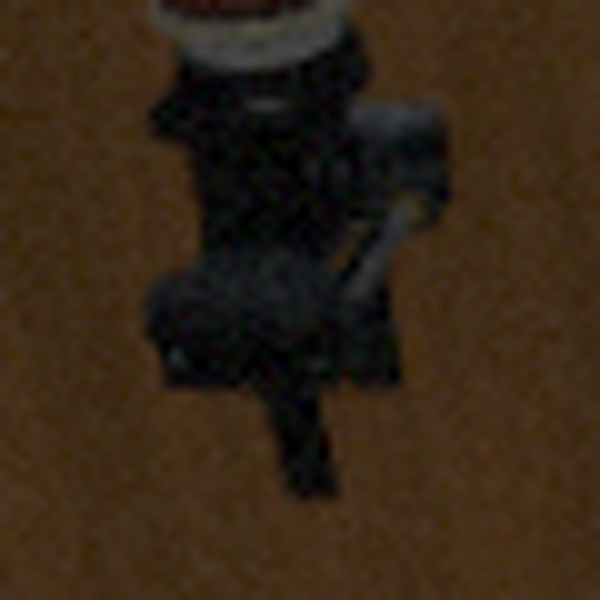

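The fingertips appear about 25 mm above the reported TCP in both pictures. I'll descend to the nominal height, which leaves clearance either way, and look before closing.

```bash
python3 - <<'E'
from h import *
from bench import robot,readout,vision
np.set_printoptions(precision=4,suppress=True)
k=np.array([.663,.0365,.197])
for up in(.04,.0):
    p,q=knobpose(k,0,0,0,up); robot.move_linear(p,vel=.08,ori=q)
    o=readout.observe();print(o["time_s"],o["eef_pos"],o["wrist_force"],p)
c=vision.capture("side"); pickle.dump(c,open("side2.pkl","wb")); crop(c,260,130,320,190,10,"s4.png")
print(proj(c,[o["eef_pos"]]))
E
```

```text
4.3083 [0.6633 0.0364 0.2186] [0.7653 0.4182 0.6765] [0.663  0.0365 0.218 ]
4.9583 [0.663  0.0365 0.178 ] [-0.2384  0.6086  0.3269] [0.663  0.0365 0.178 ]
[[288.7593 172.968 ]]
```

View pics/s4.png

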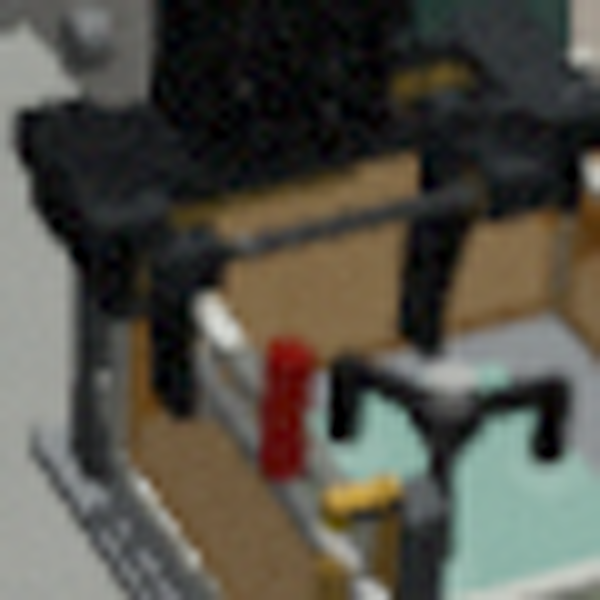

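The tips are at about (278,171) and (302,164.5), straddling the knob, with mid row 167 where the reported TCP would give 173. They reach only the knob's upper part. The catch is clear, so I'll close lightly and look.

```bash
python3 - <<'E'
from h import *
from bench import robot,readout,vision
np.set_printoptions(precision=4,suppress=True)
robot.gripper_close(8)
for i in range(2):
    o=readout.observe();print(o["time_s"],o["eef_pos"],o["wrist_force"],o["ft_torque"],o["opening"]); robot.dwell(.1)
c=vision.capture("side"); pickle.dump(c,open("side3.pkl","wb")); crop(c,260,130,320,190,10,"s5.png")
E
```

```text
6.1333 [0.6614 0.0365 0.1778] [-8.1139  0.0772  4.1444] [-0.0439  1.7608  0.0396] 0.017385562475911914
6.2333 [0.6614 0.0364 0.1778] [-5.7446 -0.4961  3.5243] [-0.0213  1.7169  0.0159] 0.017740702940674802
```

View pics/s5.png

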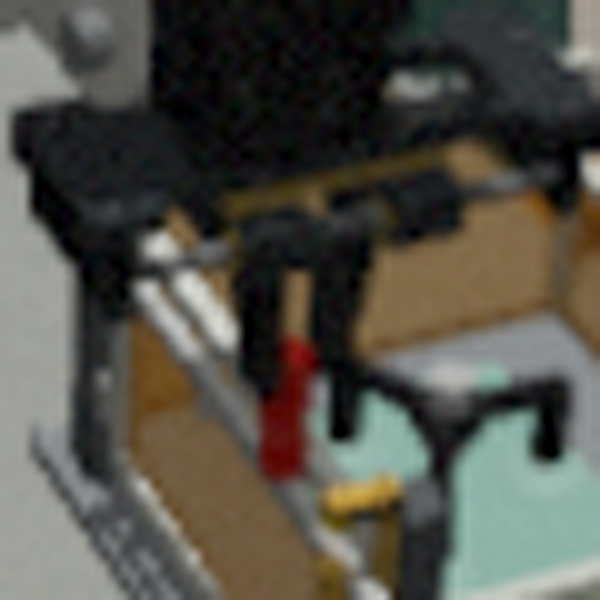

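The knob is gripped (opening 17.7 mm). The arm is deflected 1.6 mm, so the knob's true x is about 0.661. I'll relieve the preload, tighten the grip a little, then raise in small steps to feel for the hood.

```bash
python3 - <<'E'
from h import *
from bench import robot,readout,vision
np.set_printoptions(precision=4,suppress=True)
k=np.array([.661,.0365,.197])
p,q=knobpose(k,0,0); robot.move_linear(p,vel=.03,ori=q)
robot.gripper_close(15)
robot.dwell(.2)
F=[]
for i in range(4):
    o=readout.observe();F.append(o["wrist_force"]);print(o["time_s"],o["eef_pos"],o["wrist_force"],o["ft_torque"],o["opening"]); robot.dwell(.03)
# lift a bit
for mm in (1,2,3):
    th=mm/155; p,q=knobpose(k,0,th); robot.move_linear(p,vel=.02,ori=q)
    o=readout.observe();print(mm,o["time_s"],o["eef_pos"],p,o["wrist_force"],o["ft_torque"])
E
```

```text
7.05 [0.661  0.0365 0.1779] [ 0.0626  0.3148 -0.1693] [-0.0093  0.2005  0.0237] 0.017000568206868908
7.0833 [0.661  0.0365 0.178 ] [-0.6589  0.0841 -1.2101] [-0.1197  0.2329 -0.0254] 0.017421701975586353
7.1167 [0.6611 0.0365 0.178 ] [-0.5338 -0.1617 -1.4347] [-0.0667  0.1936 -0.0114] 0.016887701253997488
7.15 [0.661  0.0365 0.1779] [-0.9781  0.9345  0.5572] [-0.0764  0.1471 -0.0125] 0.017247918112094286
1 7.4333 [0.6611 0.0367 0.1791] [0.661  0.0367 0.179 ] [-0.087   0.111  -1.3157] [-0.0718  0.131  -0.015 ]
2 7.6833 [0.6611 0.0369 0.1801] [0.661  0.0368 0.18  ] [ 0.255  -0.7111 -1.3671] [-0.1051  0.0932  0.0181]
3 7.9333 [0.661 0.037 0.181] [0.661 0.037 0.181] [-0.7455  0.3687 -0.6169] [-0.0516  0.0411 -0.0297]
```

```bash
python3 - <<'E'
from h import *
from bench import robot,readout,vision
np.set_printoptions(precision=3,suppress=True)
k=np.array([.661,.0365,.197])
mm=3.; prev=[]
while mm<28.5:
    mm+=.5; p,q=knobpose(k,0,mm/155); robot.move_linear(p,vel=.02,ori=q)
    F=[]
    for i in range(2):
        robot.dwell(.03); F.append(readout.observe()["wrist_force"])
    o=readout.observe();f=np.mean(F,0);print(mm,round(o["time_s"],2),o["eef_pos"]-p,f,o["ft_torque"][:2])
    if f[2]<-4.5 or np.linalg.norm(f)>8: break
c=vision.capture("side"); pickle.dump(c,open("side4.pkl","wb")); crop(c,260,130,320,190,10,"s6.png")
E
```

```text
3.5 8.25 [ 0. -0. -0.] [ 0.265  0.146 -0.269] [-0.009  0.021]
4.0 8.57 [ 0.  0. -0.] [ 0.08   0.241 -0.983] [-0.04  0.05]
4.5 8.88 [0. 0. 0.] [-0.227  0.203 -0.774] [-0.     0.078]
5.0 9.2 [-0. -0.  0.] [-0.086 -0.066 -0.774] [-0.068  0.104]
5.5 9.52 [ 0. -0.  0.] [ 0.253 -0.31  -1.293] [-0.048  0.109]
6.0 9.83 [-0.  0.  0.] [ 0.128 -0.299 -1.056] [-0.074  0.084]
6.5 10.15 [-0.  0.  0.] [-0.186 -0.661 -0.488] [-0.073  0.095]
7.0 10.47 [0. 0. 0.] [-0.218 -0.147 -0.887] [-0.09   0.143]
7.5 10.78 [-0. -0.  0.] [ 0.208 -0.47  -1.086] [-0.099  0.079]
8.0 11.1 [0. 0. 0.] [-0.666 -0.871 -1.261] [-0.103  0.07 ]
8.5 11.42 [-0.  0.  0.] [-0.596 -0.26  -0.476] [-0.027  0.079]
9.0 11.73 [-0. -0.  0.] [-0.435 -0.817  0.401] [-0.099  0.168]
9.5 12.05 [ 0. -0.  0.] [-0.167 -0.44  -0.088] [-0.142  0.056]
10.0 12.37 [ 0. -0.  0.] [ 0.158 -0.819  0.023] [-0.174  0.164]
10.5 12.68 [-0. -0.  0.] [-0.418 -1.77  -0.862] [-0.188  0.145]
11.0 13.0 [ 0. -0.  0.] [-0.021 -0.62  -0.524] [-0.215  0.094]
11.5 13.32 [-0. -0.  0.] [-0.785 -1.861 -0.752] [-0.223  0.109]
12.0 13.63 [ 0. -0.  0.] [-0.921 -0.932 -0.77
[... 595 characters left out ...]
7.0 16.8 [ 0. -0.  0.] [-0.306 -1.968  0.356] [-0.486  0.186]
17.5 17.12 [ 0. -0.  0.] [ 0.383 -2.824  1.26 ] [-0.557  0.083]
18.0 17.43 [ 0. -0.  0.] [ 0.301 -2.581  0.146] [-0.547  0.148]
18.5 17.75 [ 0. -0.  0.] [-0.213 -3.207  0.402] [-0.575  0.093]
19.0 18.07 [ 0. -0.  0.] [-0.541 -2.52   0.03 ] [-0.577  0.08 ]
19.5 18.38 [ 0. -0.  0.] [ 0.575 -3.558  0.301] [-0.56   0.125]
20.0 18.7 [-0. -0.  0.] [-0.008 -2.959  0.449] [-0.616  0.098]
20.5 19.02 [ 0. -0.  0.] [ 0.53  -3.361  0.763] [-0.695  0.116]
21.0 19.33 [-0. -0. -0.] [ 0.442 -4.034 -0.313] [-0.666  0.041]
21.5 19.65 [-0. -0. -0.] [ 1.267 -5.373 -3.077] [-0.866 -0.268]
22.0 19.97 [-0. -0. -0.] [ 2.218 -5.738 -5.816] [-0.937 -0.437]
```

View pics/s6.png

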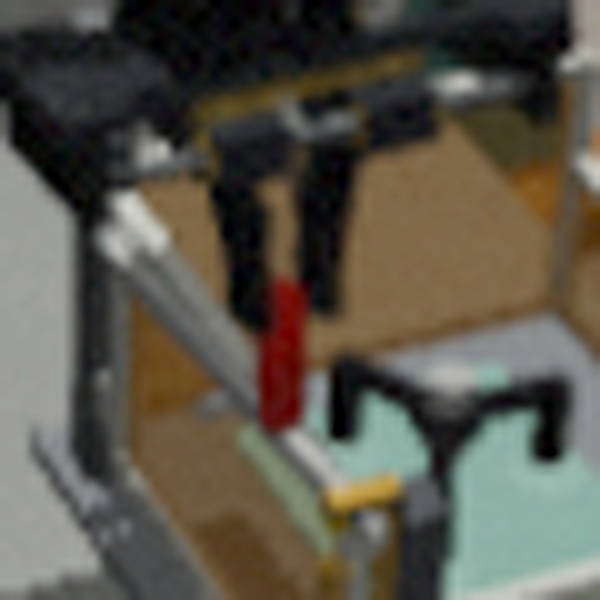

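The hood met the bar at about 21.2 mm of knob travel, and the picture shows the bar up under the yellow tooth near (296,179). Clearing is therefore about 14.1–17.6 mm. I'll lower to 15.8 mm and pull gently with a force guard.

```bash
python3 - <<'E'
from h import *
from bench import robot,readout,vision
np.set_printoptions(precision=3,suppress=True)
k=np.array([.661,.0365,.197])
def go(a,mm,v=.02):
    p,q=knobpose(k,a,mm/155); robot.move_linear(p,vel=v,ori=q)
    F=[]
    for i in range(2):
        robot.dwell(.03); F.append(readout.observe()["wrist_force"])
    o=readout.observe();f=np.mean(F,0);print(a,mm,round(o["time_s"],2),o["eef_pos"]-p,f,o["opening"]); return f
for mm in(20,18,15.8): f0=go(0,mm)
a=0
while a<.06:
    a=round(a+.004,4); f=go(a,15.8)
    if f[0]-f0[0]>5: print("BLOCKED");break
E
```

```text
0 20 20.33 [0. 0. 0.] [-0.009 -3.342  1.439] 0.017157906480423965
0 18 20.65 [0. 0. 0.] [-0.075 -4.413  1.226] 0.017036728282481935
0 15.8 20.98 [0. 0. 0.] [-0.418 -3.456  1.183] 0.017598158132287534
0.004 15.8 21.29 [0. 0. 0.] [ 0.035 -3.997  0.69 ] 0.01729979004082087
0.008 15.8 21.61 [-0. -0. -0.] [ 0.037 -3.486  1.041] 0.017020689379122895
0.012 15.8 21.93 [-0.  0. -0.] [ 0.291 -3.616  0.753] 0.016911864164149262
0.016 15.8 22.24 [-0.  0. -0.] [-0.025 -4.073  0.039] 0.01682416181376933
0.02 15.8 22.56 [-0. -0. -0.] [-0.174 -3.619  1.148] 0.017457239360103766
0.024 15.8 22.88 [-0.  0.  0.] [-0.134 -3.144  1.295] 0.0168459104470271
0.028 15.8 23.19 [-0.  0. -0.] [-0.058 -3.663  1.331] 0.01749614659473721
0.032 15.8 23.51 [-0.  0. -0.] [ 0.169 -3.914  1.139] 0.01725369732860385
0.036 15.8 23.82 [-0. -0.  0.] [-0.121 -3.554  1.387] 0.017029770038628773
0.04 15.8 24.14 [-0.  0. -0.] [-0.221 -3.128  0.295] 0.016742254629362387
0.044 15.8 24.46 [-0. -0.  0.] [-0.216 -3.559  1.306] 0.01700412627441538
0.048 15.8 24.77 [-0. -0. -0.] [ 0.033 -3.049  0.78 ] 0.017250817998435024
0.052 15.8 25.09 [-0. -0. -0.] [-0.329 -3.784  0.725] 0.01746262533082946
0.056 15.8 25.41 [-0. -0. -0.] [-0.101 -3.116  0.337] 0.017134003803683125
0.06 15.8 25.73 [-0. -0. -0.] [-0.024 -2.962  0.742] 0.01711844905602454
```

```bash
python3 - <<'E'
from h import *
from bench import vision
c=vision.capture("side"); pickle.dump(c,open("side5.pkl","wb")); crop(c,260,130,320,190,10,"s7.png")
E
```

```text
(no output)
```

View pics/s7.png

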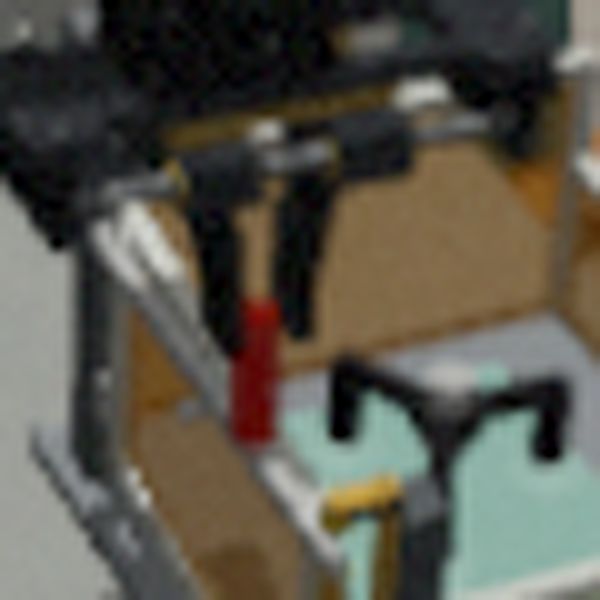

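The knob has moved out to about (285.5,162), and the bar end is now in front of the catch at about (293,185), so it has passed over the lip. I'll swing on at a moderate speed, keeping the lift.

```bash
python3 - <<'E'
from h import *
from bench import robot,readout,vision
np.set_printoptions(precision=3,suppress=True)
k=np.array([.661,.0365,.197])
def go(a,mm,v):
    p,q=knobpose(k,a,mm/155); robot.move_linear(p,vel=v,ori=q)
    o=readout.observe();print(round(a,3),mm,round(o["time_s"],2),o["eef_pos"]-p,o["wrist_force"],o["opening"]); return o["wrist_force"]
for a in np.r_[np.arange(.1,1.36,.05),1.36]:
    f=go(a,15.8,.04)
    if np.linalg.norm(f)>14: print("STOP");break
for n in("side","top"):
    c=vision.capture(n); pickle.dump(c,open(n+"6.pkl","wb"))
    crop(c,*((230,110,350,220,6) if n=="side" else (150,80,290,220,4)),n+"6.png")
E
```

```text
0.1 15.8 26.1 [-0.  0.  0.] [-1.8   -3.417 -0.024] 0.01719253335797462
0.15 15.8 26.48 [-0.  0. -0.] [-0.056 -3.876  0.804] 0.017329413863685608
0.2 15.8 26.85 [-0.  0. -0.] [-1.308 -3.56   0.855] 0.017353835002688053
0.25 15.8 27.23 [-0. -0. -0.] [-2.395 -2.749  1.473] 0.017196366258123336
0.3 15.8 27.6 [-0. -0. -0.] [-2.77  -3.615  1.289] 0.017185596807532705
0.35 15.8 27.98 [-0. -0. -0.] [-2.858 -4.336  0.811] 0.01759287681340835
0.4 15.8 28.35 [-0. -0. -0.] [-2.847 -4.74   1.631] 0.01719275537355171
0.45 15.8 28.73 [-0. -0. -0.] [-3.471 -3.788  1.658] 0.016912439547282977
0.5 15.8 29.1 [-0.  0. -0.] [-3.52  -5.036  1.837] 0.01736656126877498
0.55 15.8 29.48 [-0.001  0.    -0.   ] [-4.338 -4.674  2.222] 0.017233852689354987
0.6 15.8 29.85 [-0.001  0.    -0.   ] [-4.761 -4.417  1.962] 0.017010883521000313
0.65 15.8 30.23 [-0.001  0.    -0.   ] [-4.238 -4.147  1.775] 0.01719686109225205
0.7 15.8 30.6 [-0.001  0.    -0.   ] [-4.937 -3.994  2.772] 0.016886605567091907
0.75 15.8 30.98 [-0.001  0.    -0.   ] [-6.091 -3.513  2.624] 0.017105723517548462
0.8 15.8 31.35 [-0.001  0.    -0.  
[... 335 characters left out ...]
712 -2.972  3.874] 0.01727292164696977
1.05 15.8 33.23 [-0.002  0.001 -0.   ] [-8.592 -3.539  3.494] 0.017392973504974294
1.1 15.8 33.6 [-0.002  0.001 -0.   ] [-8.63  -2.191  3.744] 0.017281934751391396
1.15 15.8 33.98 [-0.002  0.001 -0.   ] [-9.788 -3.156  2.594] 0.01721960133627712
1.2 15.8 34.35 [-0.002  0.001 -0.   ] [-10.032  -2.122   3.348] 0.01701863632947421
1.25 15.8 34.73 [-0.002  0.001 -0.   ] [-9.565 -1.436  4.646] 0.017015272275690628
1.3 15.8 35.1 [-0.002  0.002 -0.   ] [-10.202  -0.449   3.835] 0.017272129780999734
1.35 15.8 35.48 [-0.002  0.002 -0.   ] [-9.908 -0.964  3.221] 0.01733770519679048
1.36 15.8 35.73 [-0.002  0.002 -0.   ] [-9.508 -0.173  3.538] 0.017266003233164257
```

View pics/side6.png

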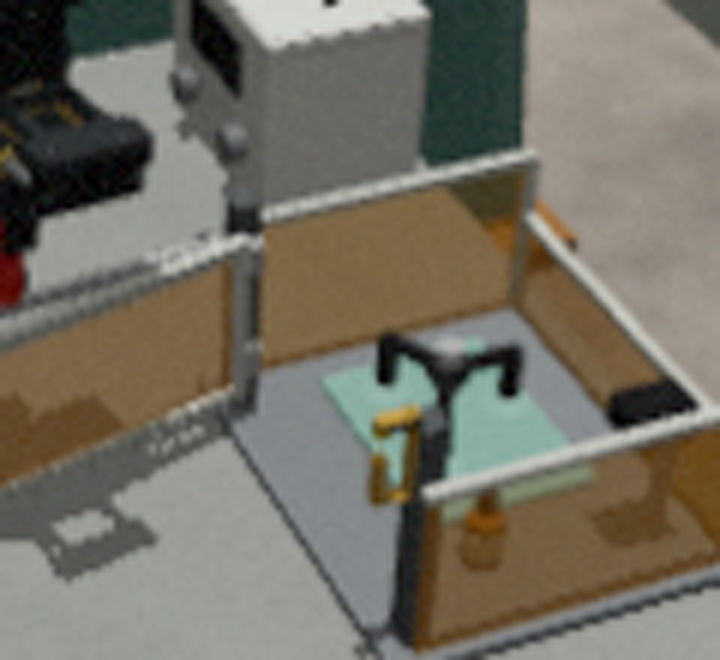

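View pics/top6.png

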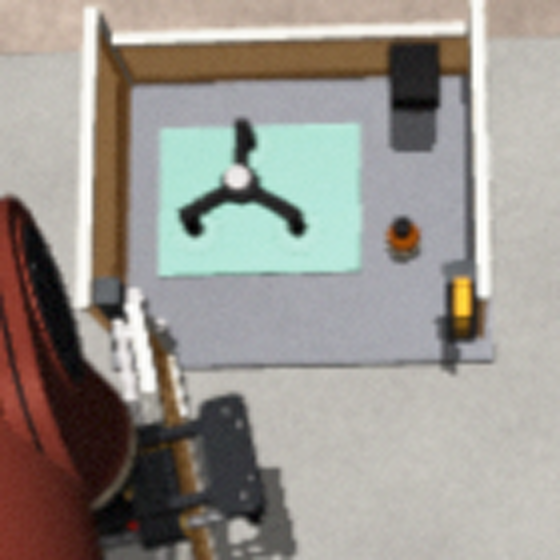

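The gate stands wide open, with the rail running from (105,290) to (200,540) in the top crop. A radial preload of about 10 N has built up from a 2 mm misfit of my arc. I'll relieve it, then lower the bar while feeling for the rest.

```bash
python3 - <<'E'
from h import *
from bench import robot,readout,vision
import json
np.set_printoptions(precision=4,suppress=True)
k=np.array([.661,.0365,.197]); A=1.36
off=np.zeros(3)
def go(mm,v=.02):
    p,q=knobpose(k,A,mm/155); p=p+off; robot.move_linear(p,vel=v,ori=q)
    F=[]
    for i in range(2):
        robot.dwell(.03); F.append(readout.observe()["wrist_force"])
    o=readout.observe();f=np.mean(F,0);print(mm,round(o["time_s"],2),o["eef_pos"]-p,f,o["ft_torque"]); return f,o["eef_pos"]-p
for i in range(3):
    f,e=go(15.8); off[:2]+=e[:2]
f,e=go(15.8)
for mm in np.arange(14.3,-.1,-1.5):
    f,e=go(round(mm,2))
    if abs(f[0])>5 or abs(f[1])>5: off[:2]+=e[:2]
    if f[2]>9: print("REST?");break
print(off); json.dump(off.tolist(),open("off.json","w"))
E
```

```text
15.8 36.14 [-0.0023  0.0016 -0.0003] [-9.7971 -0.6789  3.9002] [-0.2308  2.3391 -0.0751]
15.8 36.5 [-0.      0.0008  0.    ] [-0.5898  0.6452 -0.2573] [ 0.1496  0.2234 -0.0205]
15.8 36.82 [-0.      0.0002 -0.    ] [-1.5821  0.5758 -0.4208] [ 0.1274  0.3888 -0.011 ]
15.8 37.13 [ 0. -0.  0.] [-2.1499  0.4611 -0.0485] [-0.0006  0.4008 -0.0181]
14.3 37.45 [ 0.0001 -0.0002  0.    ] [-0.8055 -0.9553  0.2743] [-0.1651  0.2977  0.0204]
12.8 37.77 [ 0.0001 -0.0001  0.0001] [-1.026  -0.9037  0.0971] [-0.1545  0.3083  0.0002]
11.3 38.08 [0.0001 0.     0.0001] [-0.172  -0.9457 -0.2099] [-0.1673  0.2808 -0.0007]
9.8 38.4 [0.0001 0.     0.0001] [-0.8559 -0.9011 -0.7615] [-0.1547  0.1777 -0.0193]
8.3 38.72 [0.0001 0.     0.    ] [-0.4297 -0.5592 -0.4386] [-0.1519  0.109  -0.023 ]
6.8 39.03 [ 0.0001 -0.      0.0001] [-0.0023 -0.3743 -1.4787] [-0.1658  0.0719 -0.034 ]
5.3 39.35 [ 0. -0.  0.] [ 0.0887 -0.4683 -1.5762] [-0.1163  0.064  -0.0517]
3.8 39.67 [ 0.0001 -0.      0.0001] [ 0.5691 -0.616  -1.2028] [-0.0934  0.0842 -0.0504]
2.3 39.98 [ 0.0001 -0.      0.0001] [ 1.1291 -0.7011 -0.6337] [-0.1084 -0.0597 -0.0287]
0.8 40.3 [0.0001 0.     0.0001] [ 1.4337 -0.5179 -1.9884] [-0.1566 -0.1834 -0.0492]
[-0.0023  0.0025  0.    ]
```

Still hanging at 0.8 mm. I'll keep lowering until the rest pushes back.

```bash
python3 - <<'E'
from h import *
from bench import robot,readout,vision
import json
np.set_printoptions(precision=4,suppress=True)
k=np.array([.661,.0365,.197]); A=1.36; off=np.array(json.load(open("off.json")))
for mm in np.arange(.3,-4,-.4):
    p,q=knobpose(k,A,mm/155); p=p+off; robot.move_linear(p,vel=.02,ori=q)
    F=[]
    for i in range(3):
        robot.dwell(.03); F.append(readout.observe()["wrist_force"])
    o=readout.observe();f=np.mean(F,0);print(round(mm,2),round(o["time_s"],2),o["eef_pos"]-p,f)
    if f[2]>3.5: print("REST");break
for n in("side","top"):
    c=vision.capture(n); pickle.dump(c,open(n+"7.pkl","wb"))
    crop(c,*((190,110,310,220,6) if n=="side" else (150,80,290,220,4)),n+"7.png")
E
```

```text
0.3 40.65 [0. 0. 0.] [ 1.6546  0.0446 -1.3315]
-0.1 41.0 [0.0001 0.     0.    ] [ 1.7175  0.2225 -1.2112]
-0.5 41.35 [0.0001 0.0001 0.0002] [ 1.4722 -0.749   2.4566]
-0.9 41.7 [0.0003 0.0002 0.0005] [-0.0571 -0.7653  5.1916]
REST
```

View pics/side7.png

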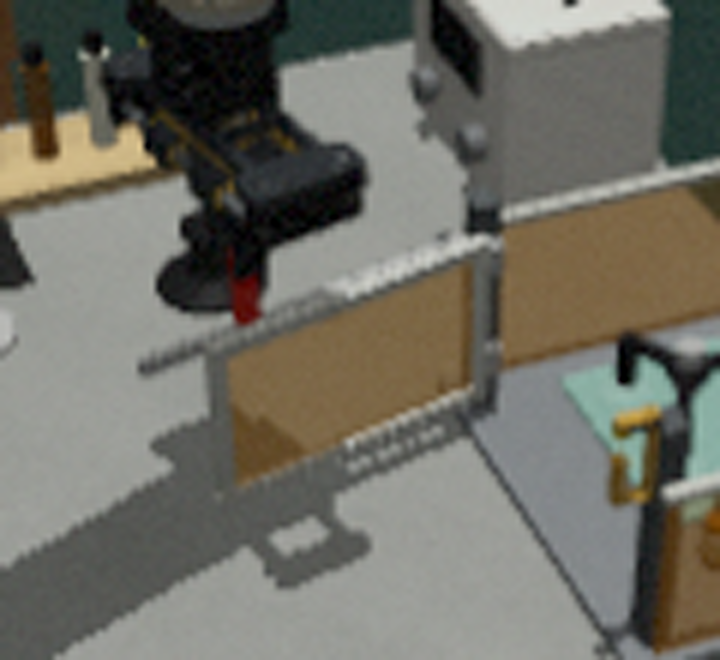

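The bar lies level along the gate's top edge with the knob upright at about (231,158), and the rest was felt at +5 N. Now I release and go up.

```bash
python3 - <<'E'
from h import *
from bench import robot,readout,vision
np.set_printoptions(precision=4,suppress=True)
robot.open_gripper()
o=readout.observe();print(o["time_s"],o["eef_pos"],o["wrist_force"],o["opening"])
p=o["eef_pos"].copy();p[2]=.34
robot.move_linear(p,vel=.08)
# swing clear for a view
robot.move_pose([.35,.5,.36],o["ee_rot"])
robot.dwell(.3);o=readout.observe();print(o["time_s"],o["eef_pos"],o["wrist_force"])
for n in("side","top"):
    c=vision.capture(n); pickle.dump(c,open(n+"8.pkl","wb"))
    cv2.imwrite(f"pics/{n}8.png",c["image"][:,:,::-1])
    crop(c,*((210,110,330,220,6) if n=="side" else (150,80,290,220,4)),n+"8c.png")
E
```

```text
43.1083 [0.4936 0.195  0.1771] [ 0.549  -0.592  -0.0281] 0.08692512017331586
46.8667 [0.3506 0.4994 0.3602] [ 0.1684 -0.1119 -0.7167]
```

View pics/side8c.png

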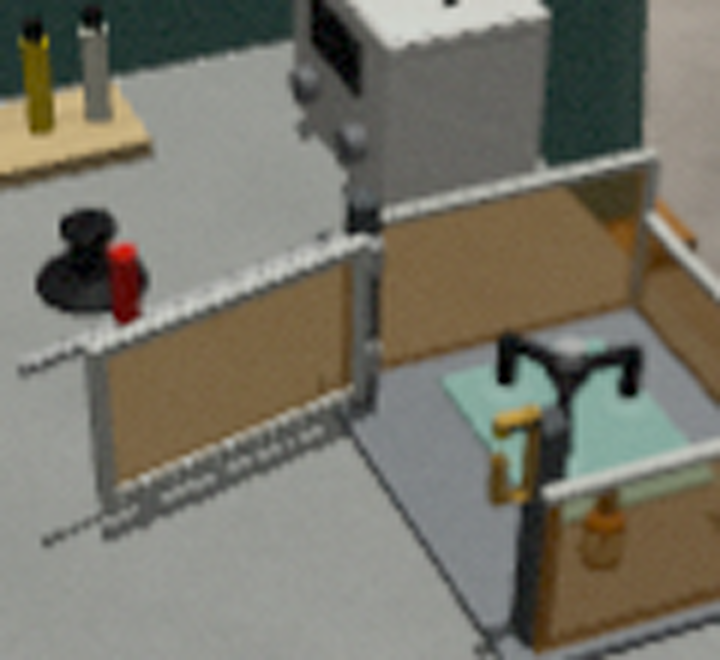

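View pics/top8.png

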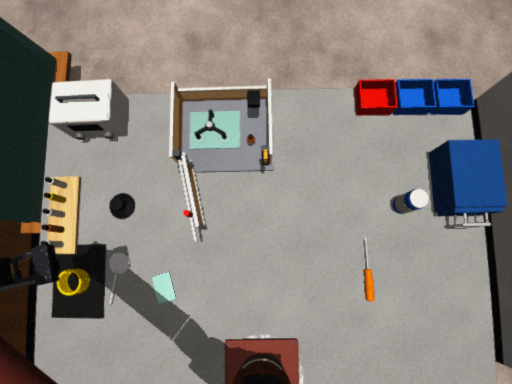

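View pics/top8c.png

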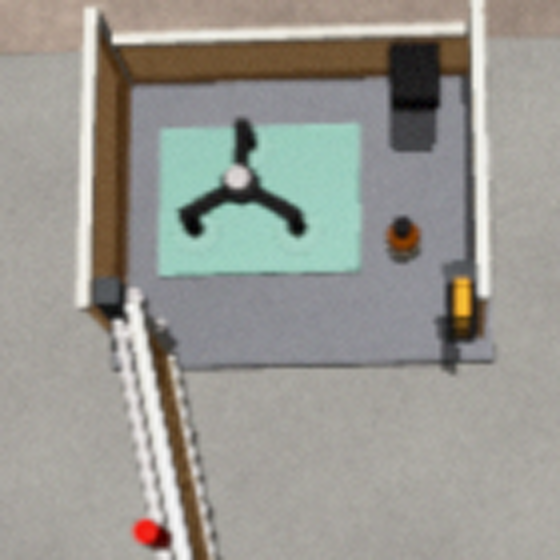

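```bash
python3 - <<'E'
from h import *
t=pickle.load(open("top8.pkl","rb"))
f=lambda X,Y:(150+(X+.5)/4-.5,80+(Y+.5)/4-.5)
kn=atz(t,*f(146,531),.21); kd=depth(t,*f(146,531)); h=np.array([.675,.2165])
print(kn,kd)
v0=np.array([-.014,-.18]);v=kn[:2]-h
print("gate",np.arctan2(v0[1],v0[0])-np.arctan2(v[1],v[0]),np.mod(np.arctan2(v0[1],v0[0])-np.arctan2(v[1],v[0]),6.283),np.linalg.norm(v))
a=atz(t,*f(137,300),.164);b=atz(t,*f(180,550),.164);d=b-a;print("rail angle",np.arctan2(-d[0],-d[1]))
a=atz(t,*f(120,330),.16);b=atz(t,*f(153,490),.16);d=b-a;print("bar angle",np.arctan2(-d[0],-d[1]))
t0=pickle.load(open("top0.pkl","rb"))
E
```

```text
[0.49661565 0.19233993 0.21      ] [0.49676564 0.19261233 0.20871888]
gate 1.3585556584312217 1.3585556584312217 0.18001301768728176
rail angle 1.391469221628563
bar angle 1.3566197479482318
```

The gate angle is about 1.36 rad, the knob top is at z ≈ 0.209 (its rest height), and the bystanders look unmoved. Handing in.

```bash
python3 - <<'E'
from bench import finish_job,readout
print(readout.observe()["time_s"]); finish_job()
E
```

```text
46.9667
the job is handed in; nothing more can be done
```

The gate is open about 1.36 rad (roughly 78°), the latch bar is back down on its rest, and I handed the job in at 47 s of the 72 s allowed. No verdict came back.

- **Finding the height:** I gripped the knob lightly and raised it in 0.5 mm steps. The hood pushed back at about 21.2 mm of knob travel, with at most about 6 N at the knob. I lowered it to 15.8 mm, the middle of the clearing window that implies, and the bar passed out over the lip with no felt resistance.
- **Swing and set-down:** I swung the gate out slowly, then lowered the bar until the rest pushed back with about 5 N. I let go there and moved the arm clear.
- **Last checks:** The knob position gives 1.36 rad and the gate rail and bar in the top picture give 1.39 and 1.36. The knob top measures 0.209 m, which is its rest height. The bystanders look unmoved in the picture, and the wrist force was near zero with the arm clear.

Two things disagreed along the way:

- **Fingertips:** They looked about 20–25 mm above the reported tool point in the side pictures, so I gripped only the upper part of the knob. It held.
- **Arc misfit:** My swing arc was about 2 mm off, which built up roughly 10 N of sideways force by the end. I relieved that before lowering the bar.

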